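# Clear the way and flip the capsule box open

### The job

Without picking anything up, push the speckled pot along the worktop to the left, away from the sink, until it stands completely past the left side of the wider wooden box and no longer in front of it. Then, with a fingertip under the steel lip, flip the wider box's lid up and over so that it leans back and stays open by itself. Leave the narrower box shut and do not disturb anything else.

Things in the scene. Friction and masses are not known exactly. Their poses are not given: they have to be found in the camera images.
- wide_box: the larger, wide wooden box with a hinged wooden lid, fixed to the worktop. Outside 100 mm deep (x), 120 mm wide (y), 80 mm high without lid, about 90 mm with the lid shut. It stands to the left of the sink. Origin: centre of the underside, on the worktop; its x axis points from the front (lip side, towards the robot) to the hinge side, y to its left, z up
- wide_lid (a joint): angle of the wide box's lid: 0 shut, 1.57 straight up, stops at 1.95 leaning back. Lid about 0.22 kg, nearly free hinge without spring: it falls shut if let go much before 1.5 and falls open by itself when let go beyond about 1.65
- wide_lid_lip (a point): midpoint of the front edge of the pull lip of the wide box's lid: a level steel tongue 70 mm wide and 3 mm thick whose front edge is a round bar of 4 mm radius (this point is on the bar's axis). Lid shut, the point is 85 mm above the worktop and 80 mm in front of the box centre; the tongue stands 30 mm out from the box's front wall, with nothing beneath it. It moves with the lid on a circle of 130 mm radius about the hinge
- wide_lid_hinge (a point): middle of the wide lid's hinge line, 85 mm above the worktop and 50 mm behind the box centre; the line runs along the box's y axis
- narrow_box: the smaller, narrow wooden box with a hinged wooden lid, fixed to the worktop. Outside 100 mm deep (x), 80 mm wide (y), 80 mm high without lid, about 90 mm with the lid shut. It stands to the right of the sink. Origin: centre of the underside, on the worktop; its x axis points from the front (lip side, towards the robot) to the hinge side, y to its left, z up. Otherwise made like the wide one; to be left shut
- narrow_lid (a joint): angle of the narrow box's lid: 0 shut
- salt_pot: round white speckled open pot without handle, 72 mm across at its widest, 57 mm high, loose; stands on the worktop in front of the wide box's lip (about 155 mm from the box centre). There is worktop for it all along the way straight to the left (the box's +y); the sink is to its right. Low and stable, slides under a light push near its foot. Origin: centre of its underside, z up
- espresso_cup: small white espresso cup with handle, 58x87x51 mm, loose; stands in front of the narrow box. Loose bystander; origin at the centre of its underside
- teaspoon: steel teaspoon 130 mm long, lying on the strip of worktop in front of the sink. Loose bystander; origin at the centre of its underside
- green_glass: tall green drinking glass, 77 mm across, 133 mm high, at the back right of the sink. Loose bystander; origin at the centre of its underside
- jigger: steel double-cone measure, 46 mm across, 87 mm high, at the back left of the sink. Loose bystander; origin at the centre of its underside
- blue_mug: white and blue mug 101x72x65 mm, just right of the sink. Loose bystander; origin at the centre of its underside
- clip_jar: small clip-top glass jar with a round lid, 78x74x114 mm, at the back right. Loose bystander; origin at the centre of its underside
Mind the look-alikes: they are no part of the job. What is shaped like the salt_pot but pink is not meant.

How it is judged (in metres and radians):
On the way, in this order (a step that is already met when the one before it is completed fails the run):
1. the pot has been pushed past the left side of the wide box, lid still shut (y of salt_pot in the frame of wide_box above 0.094 m and height (world z) of salt_pot above -0.006 m and value of joint wide_lid below 0.35 rad), for 0.2 s.
2. the wide lid has gone over centre (value of joint wide_lid above 1.75 rad), for 0.2 s.
At the end, for the whole second after the job is handed in: The wide lid leans back beyond 1.75 rad, at rest; the pot stands upright and still on the worktop, its centre over 94 mm to the left of the wide box's middle (wholly past its side); the narrow lid is shut (under 0.05 rad); each bystander is within 15 mm of its start (value of joint wide_lid above 1.75 rad and velocity of joint wide_lid between -0.1 and 0.1 rad/s and value of joint narrow_lid below 0.05 rad and y of salt_pot in the frame of wide_box above 0.094 m and height (world z) of salt_pot between -0.006 and 0.006 m and angle between salt_pot's own z axis and vertical below 0.1 rad and linear speed of salt_pot below 0.02 m/s and distance of each of espresso_cup, teaspoon, green_glass, jigger, blue_mug, clip_jar from where it was at the start of the episode below 0.015 m); the robot touches nothing.
It fails at once if the salt pot is lifted off the worktop, tipped over or dropped off it (height (world z) of salt_pot above 0.015 m or height (world z) of salt_pot below -0.01 m or angle between salt_pot's own z axis and vertical above 0.35 rad).
It fails at once if the narrow box's lid is raised (value of joint narrow_lid above 0.15 rad).
It fails at once if the wide lid is opened while the pot still stands in front of the box (value of joint wide_lid above 0.35 rad and not (y of salt_pot in the frame of wide_box above 0.094 m)).
It fails at once if a bystander (cup, teaspoon, glass, steel measure, mug, clip-top jar) is moved by more than 20 mm (distance of any of espresso_cup, teaspoon, green_glass, jigger, blue_mug, clip_jar from where it was at the start of the episode above 0.02 m).
It also fails if it takes over 51 s, if anything falls off the work surface, if the arm or the gripper's body presses on something with over 40 N, if the wrist force passes 120 N, or if a joint passes its speed limit or range.

### The arm

A 6-joint arm with a two-finger parallel gripper is mounted at the origin on a cart in front of the work surface, level with it; the furniture and walls round the work are solid. World frame = base frame: x ahead of the robot, y to its left, z up, the work surface at z = 0. Lengths are in mm, angles in rad, forces in N, time in s.
With the tool pointing down it reaches from about 275 to 775 mm from the base axis. Payload 14.6 kg.
Tool frame: the origin (TCP) lies midway between the tips of the shut fingers; the grasp point (between the pads) lies r.grip_depth behind it (r.grip_depth is the distance from the TCP to the grasp point, in mm); z points along the fingers, y is the line along which they close (so a half turn about z gives the same grasp; the last joint's range is limited). The gripper opens to 85 mm and grips with 20 to 120 N. Pads are 22 mm wide; open, the fingers measure 114 mm over their backs; the gripper's body (76 mm by 85 mm) begins 54 mm behind the grasp point. The pads swing forward as they close: fully open they stand 13 mm farther back than shut.
Start: joints at [1.018, 0.263, -0.048, 1.259, 0, 1.415], TCP at [203.385, 484.007, 231.278] pointing down, gripper open.
Joint ranges: [-2.65, 2.65], [-0.89, 1.7], [-1.18, 1.37], [-2.13, 2.11], [-1.35, 1.29], [-3.14, 3.14]. Speed limits (rad/s): [1.89, 1.89, 2.57, 2.79, 3.14, 3.14].

### API

Orientations are given as a unit quaternion [x, y, z, w].
In Python, from plant import r, kin, readout, grab_frame, get_calibration, workorder gives the robot as it stands. Calls block until the motion is done:
- r.reach(position, orientation): joint-space move of the TCP to a pose.
- r.move_straight(position, rot=None, v=150): straight line of the TCP; rot=None keeps the orientation; v is the mean speed in mm/s.
- r.move_j(angles): joint-space move.
- r.gripper_to(opening, strength=None): finger opening in mm; strength is the grip in N (None keeps the last); returns when the fingers have stopped.
- r.wait(seconds).
- kin.ik(position, orientation): joint angles nearest the present ones, or None.
- readout.get_state(): the state.
- grab_frame(name): name is "side" or "top" or "wrist"; returns the picture (384x512x3 uint8, red, green, blue); there is no depth.
- get_calibration(name): a dict with "mtx" (3x3 intrinsics, pixels), "T" (4x4, takes a point from camera to world coordinates). Camera axes: x right, y down, z forward; pixel columns grow to the right and rows downward; lengths in mm; the calibration is good to about 2 mm. A picture is of the moment at which its call begins: read the wrist's pose just before it. get_calibration takes no time and is no camera call; for the wrist camera it gives the pose at the moment of the call.
A pose or a line that the arm cannot do raises r.MotionError and nothing moves.
- workorder.finish_job(): hands the job in; it is judged then, once.
The state is a dict: "time_s": time; "joints": joint angles; "joint_velocities": joint speeds; "effort": joint torques, N m; "tcp_pos": TCP position; "tcp_rot": TCP orientation; "ft_force": force on the tool from outside, world axes, zero at the start; "moment": the same for the moment, N m; "grip_width": finger opening in mm; "gripper_force": force on a finger pad.
Only numpy, scipy, OpenCV 4.12 (cv2) and the standard library are available. Lean on these libraries where they do the work, as an engineer would, in place of code of your own. Each camera call takes 0.05 s, during which the arm holds its last target. There are 200 camera calls.

## Working session

There is one attempt and no reset: what is moved stays moved. The work goes in short steps, each a Python script; the robot and the scene stay as the last script left them, time stands still between calls to the robot, and variables do not carry over. Pictures are saved under pics/ and viewed, at most 10 in all, crops included, and the job is handed in when it is done.

```bash
mkdir -p pics; python3 - <<'E'
from plant import r,grab_frame,get_calibration,readout
import cv2
for n in("top","side"):
    f=grab_frame(n); cv2.imwrite(f"pics/{n}0.png",cv2.resize(f[:,:,::-1],(800,600),interpolation=cv2.INTER_CUBIC)); cv2.imwrite(f"{n}0_raw.png",f[:,:,::-1])
    c=get_calibration(n);print(n,c["mtx"].round(1).tolist(),c["T"].round(3).tolist())
s=readout.get_state();print(s["time_s"],s["tcp_rot"],r.grip_depth)
E
```

```text
top [[409.6, 0.0, 252.2], [0.0, 409.6, 183.6], [0.0, 0.0, 1.0]] [[0.081, -0.976, 0.202, 336.457], [-0.997, -0.079, 0.019, 103.564], [-0.002, -0.203, -0.979, 1304.377], [0.0, 0.0, 0.0, 1.0]]
side [[354.7, 0.0, 261.9], [0.0, 354.7, 196.5], [0.0, 0.0, 1.0]] [[0.736, -0.445, 0.51, 27.14], [-0.677, -0.471, 0.565, -498.538], [-0.011, -0.762, -0.648, 798.594], [0.0, 0.0, 0.0, 1.0]]
0.1 [ 1.97562982e-01  9.80290086e-01 -4.33331603e-04 -1.65595890e-04] 18.700000000000003
```

View pics/top0.png

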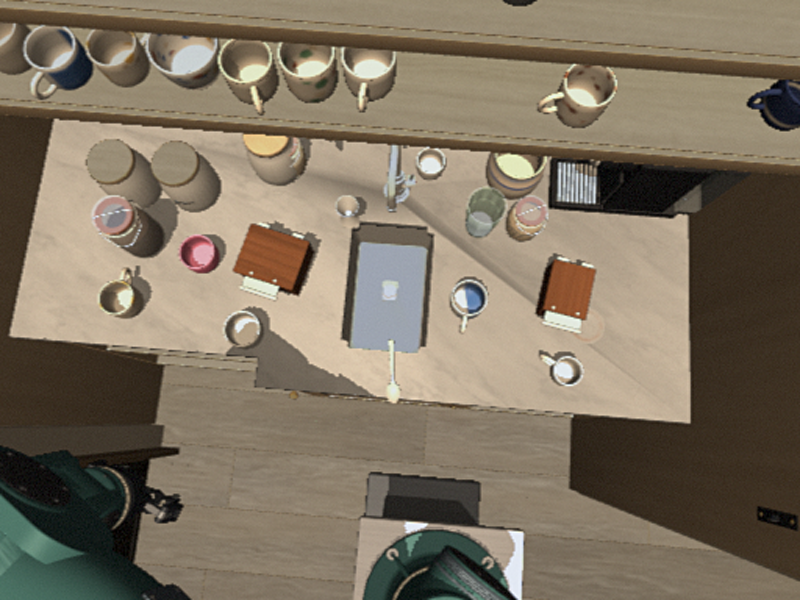

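View pics/side0.png

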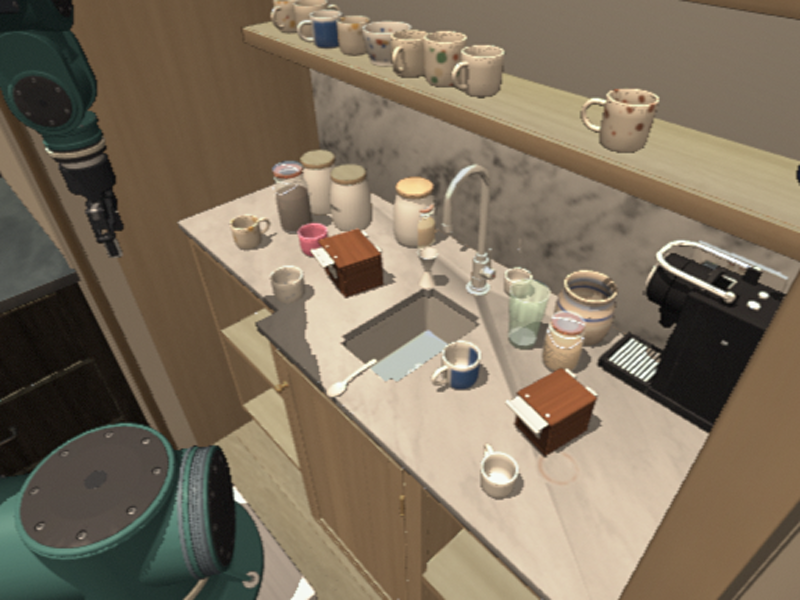

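The white speckled handle-less pot is at (243,329) in the top view. The look-alikes are the pink pot at (199,253), the speckled mug with a handle at (120,297) and the small pot by the tap at (430,162). The one at (243,329) fits because it is white, has no handle and stands in front of the wide box's lip at (261,287). I'll confirm it in a crop.

```bash
cat > h.py <<'E'
import numpy as np,cv2
from plant import r,kin,readout,grab_frame,get_calibration,workorder
def ray(n,px,z):
    c=get_calibration(n);T=c["T"];u=np.linalg.solve(c["mtx"],[px[0],px[1],1]);d=T[:3,:3]@u;o=T[:3,3]
    return (o+d*(z-o[2])/d[2])[:2]
E
python3 - <<'E'
from h import *
f=cv2.imread("top0_raw.png"); s=f[135:245,90:220]
cv2.imwrite("pics/crop.png",cv2.resize(s,None,fx=5.4,fy=5.4,interpolation=cv2.INTER_CUBIC))
k=.64
for nm,p,z in[("edgeL",(10,335),0),("edgeM",(255,360),0),("step",(258,388),0),("edgeR",(390,400),0),("pot",(243,329),57),("mug",(120,297),60),("pink",(199,253),57),("spoon",(392,390),0),("jig",(348,206),87)]:
    print(nm,ray("top",(p[0]*k,p[1]*k),z).round())
hsv=cv2.cvtColor(f,cv2.COLOR_BGR2HSV); m=cv2.inRange(hsv,(0,110,40),(15,255,200)); m[:, 220:]=0;m[:,:145]=0
cs=max(cv2.findContours(m,0,2)[0],key=cv2.contourArea)
print(cv2.contourArea(cs),cv2.approxPolyDP(cs,3,True)[:,0].tolist())
E
```

```text
edgeL [442. 906.]
edgeM [432. 398.]
step [376. 385.]
edgeR [374. 118.]
pot [486. 416.]
mug [530. 667.]
pink [632. 524.]
spoon [394. 115.]
jig [745. 232.]
1259.5 [[160, 144], [149, 172], [188, 187], [197, 154]]
```

View pics/crop.png

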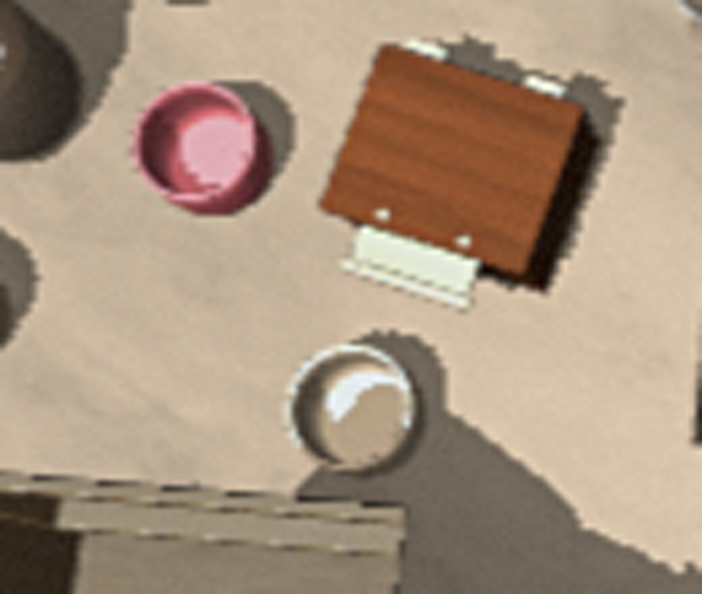

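The crop shows the white pot, without a handle, with its rim centred at crop (352,408) in front of the lip. The lip bar runs from (343,265) to (466,305), and the lid corners are (380,45), (582,105), (525,275) and (322,207).

```bash
python3 - <<'E'
from h import *
w=lambda p,z: ray("top",(p[0]/5.4+90-.4,p[1]/5.4+135-.4),z)
bl,br,fr,fl=[w(p,90) for p in[(380,45),(582,105),(525,275),(322,207)]]
L=[w(p,87) for p in[(343,265),(466,305)]]
print("lid",bl,br,fr,fl,"sizes",*[np.linalg.norm(a-b).round() for a,b in((bl,br),(br,fr),(fr,fl),(fl,bl))])
yd=(bl-br)+(fl-fr)+(L[0]-L[1]); xd=(bl-fl)+(br-fr)
yaw1=np.arctan2(-yd[0],yd[1]);yaw2=np.arctan2(xd[1],xd[0]);print("yaw",yaw1,yaw2)
yaw=(yaw1*2+yaw2)/3;X=np.array([np.cos(yaw),np.sin(yaw)]);Y=np.array([-X[1],X[0]])
c=(bl+br+fr+fl)/4; lm=sum(L)/2; print("c",c,"lip",lm,"c from lip",lm+80*X)
p=w((352,408),57);
d=p-c;print("pot",p,"in box",d@X,d@Y)
for n,q in(("pot end",p+Y*130),("mug",np.array([530,667.])),):print(n,q,(q-c)@X,(q-c)@Y)
s=readout.get_state()
from scipy.spatial.transform import Rotation as R
print(R.from_quat(s["tcp_rot"]).as_matrix().round(3))
E
```

```text
lid [692.62183938 421.35287856] [666.44446315 302.12105439] [565.63847624 323.32158638] [595.35680724 441.94428975] sizes 122.0 103.0 122.0 99.0
yaw -0.2318534547518679 -0.20794472821796142
c [630.0153965  372.18495227] lip [555.09664324 390.73827698] c from lip [633.10004432 372.97681814]
pot [487.25079076 418.668969  ] in box -149.5218593936594 13.627546652613292
pot end [516.11316136 545.42449575] -149.52185939365938 143.62754665261326
mug [530. 667.] -162.9735802737685 265.25196330343033
[[-0.922  0.387 -0.   ]
 [ 0.387  0.922 -0.001]
 [ 0.    -0.001 -1.   ]]
```

```bash
cat >> h.py <<'E'
from scipy.spatial.transform import Rotation as R
yaw=-.225;C=np.array([631.,372.5]);X=np.array([np.cos(yaw),np.sin(yaw)]);Y=np.array([-X[1],X[0]])
def P(x,y,z): return np.r_[C+x*X+y*Y,z]
def quat(z,y): z=np.array(z,float);z/=np.linalg.norm(z);y=np.array(y,float);y-=z*(y@z);y/=np.linalg.norm(y);return R.from_matrix(np.c_[np.cross(y,z),y,z]).as_quat()
def fwd(w,p,s=1): # tool pointing along world yaw w, pitched p down, closing line level
    return quat([np.cos(w)*np.cos(p),np.sin(w)*np.cos(p),-np.sin(p)],[-s*np.sin(w),s*np.cos(w),0])
# tip path in box x,z for lid flip
def flip():
    out=[(-66,62)]
    for t in np.arange(.0,1.75,.1):
        out.append((50-112*np.cos(t),85+112*np.sin(t)-14*np.cos(t/1.0)*(t<1.57)))
    return out
E
python3 - <<'E'
from h import *
px,py=-149.5,13.5
for s in(1,-1):
    q=quat([0,0,-1],[s*X[0],s*X[1],0])
    print(s,[None if (j:=kin.ik(P(px,py+a,z),q)) is None else np.round(j,2).tolist() for a,z in((-80,150),(-80,10),(75,10))])
for s in(1,-1):
  for w in(-.225,0,.2,.4,.6):
    for p in(0,.15,.3):
      ok=[kin.ik(P(x,0,z),fwd(w,p,s)) is not None for x,z in [(-130,62)]+flip()+[(75,190)]]
      print(s,w,p,sum(ok),len(ok))
E
```

```text
1 [[0.49, 0.39, -0.08, 1.1, 0.0, 2.28], [0.49, 0.51, -0.3, 0.76, 0.0, 2.28], [0.66, 0.69, 0.07, 0.95, 0.0, 2.45]]
-1 [[0.49, 0.39, -0.08, 1.1, 0.0, -0.86], [0.49, 0.51, -0.3, 0.76, 0.0, -0.86], [0.66, 0.69, 0.07, 0.95, 0.0, -0.69]]
1 -0.225 0 20 21
1 -0.225 0.15 21 21
1 -0.225 0.3 21 21
1 0 0 13 21
1 0 0.15 20 21
1 0 0.3 21 21
1 0.2 0 8 21
1 0.2 0.15 11 21
1 0.2 0.3 16 21
1 0.4 0 5 21
1 0.4 0.15 7 21
1 0.4 0.3 12 21
1 0.6 0 5 21
1 0.6 0.15 7 21
1 0.6 0.3 11 21
-1 -0.225 0 20 21
-1 -0.225 0.15 21 21
-1 -0.225 0.3 21 21
-1 0 0 13 21
-1 0 0.15 20 21
-1 0 0.3 21 21
-1 0.2 0 8 21
-1 0.2 0.15 11 21
-1 0.2 0.3 16 21
-1 0.4 0 5 21
-1 0.4 0.15 7 21
-1 0.4 0.3 12 21
-1 0.6 0 5 21
-1 0.6 0.15 7 21
-1 0.6 0.3 11 21
```

```bash
python3 - <<'E'
from h import *
px,py=-149.5,13.5
q=quat([0,0,-1],[X[0],X[1],0])
r.gripper_to(45)
r.reach(P(px,py-80,150),q)
r.move_straight(P(px,py-80,10),v=150)
f0=readout.get_state()["ft_force"]
r.move_straight(P(px,py-45,10),v=80)
print(f0,readout.get_state()["ft_force"])
r.move_straight(P(px,128-39,10),v=60)
s=readout.get_state();print(s["ft_force"],s["tcp_pos"])
r.wait(.3)
r.move_straight(P(px,40,10),v=150)
r.move_straight(P(px-60,0,150),v=250)
s=readout.get_state();print(s["time_s"],s["grip_width"])
f=grab_frame("top");cv2.imwrite("pics/t1.png",cv2.resize(f[110:260,60:260,::-1],None,fx=4,fy=4,interpolation=cv2.INTER_CUBIC))
for x,z in((-150,62),(-66,62)):
  for s in(1,-1): print(x,s,np.round(kin.ik(P(x,0,z),fwd(yaw,.15,s)),2))
E
```

```text
[-0.49654038  0.00753851  0.4468668 ] [-0.20175903  0.10754654 -0.57722919]
[ 0.01649302 -1.26609652 -0.29271484] [505.09630405 492.5333904   10.00763427]
7.1583 44.94747928922817
-150 1 [ 0.99  0.89 -1.01 -1.49 -1.19  0.38]
-150 -1 [ 0.99  0.89 -1.01 -1.49 -1.19 -2.76]
-66 1 [ 0.84  0.91 -0.96 -1.57 -1.05  0.27]
-66 -1 [ 0.84  0.91 -0.96 -1.57 -1.05 -2.88]
```

View pics/t1.png

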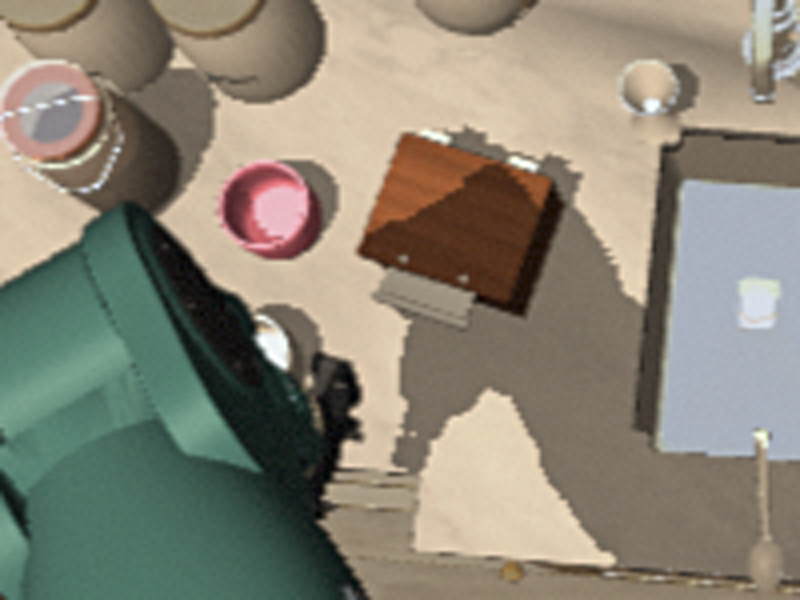

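Top view: the arm hides most of the pot, but its rim shows near crop (275,340), left of the box. The lid is shut and everything else is in place. Next I'll take the lid-opening stance and check with the side camera.

```bash
python3 - <<'E'
from h import *
r.gripper_to(0)
r.reach(P(-250,-10,230),readout.get_state()["tcp_rot"])
r.reach(P(-190,0,180),fwd(yaw,.3,1))
s=readout.get_state();print(s["time_s"],s["grip_width"],s["tcp_pos"],s["joints"].round(2) if hasattr(s["joints"],"round") else s["joints"])
f=grab_frame("side");cv2.imwrite("pics/s1.png",cv2.resize(f[80:280,60:330,::-1],None,fx=2.9,fy=2.9,interpolation=cv2.INTER_CUBIC))
f=grab_frame("top");cv2.imwrite("pics/t2.png",cv2.resize(f[110:260,60:260,::-1],None,fx=4,fy=4,interpolation=cv2.INTER_CUBIC))
E
```

```text
9.825 -0.011632996606799326 [446.17016685 415.0354941  179.83720811] [ 1.05  0.41 -0.81 -0.4  -1.15  0.77]
```

View pics/s1.png

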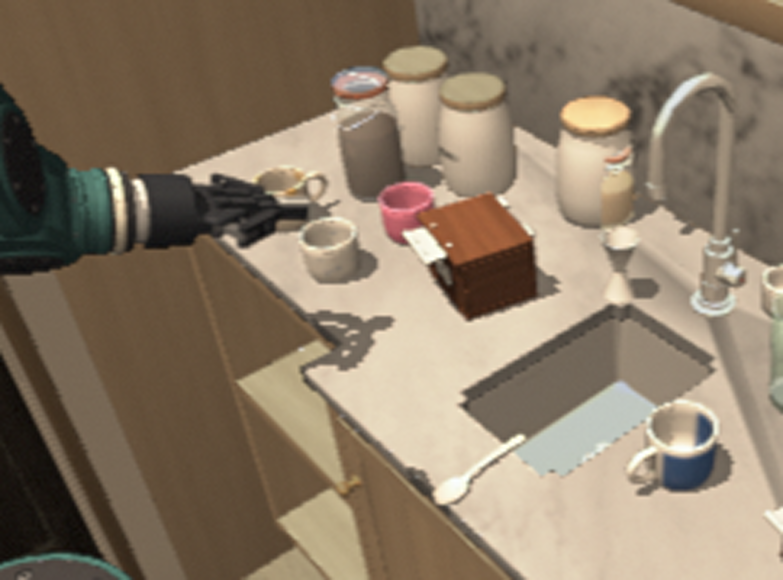

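View pics/t2.png

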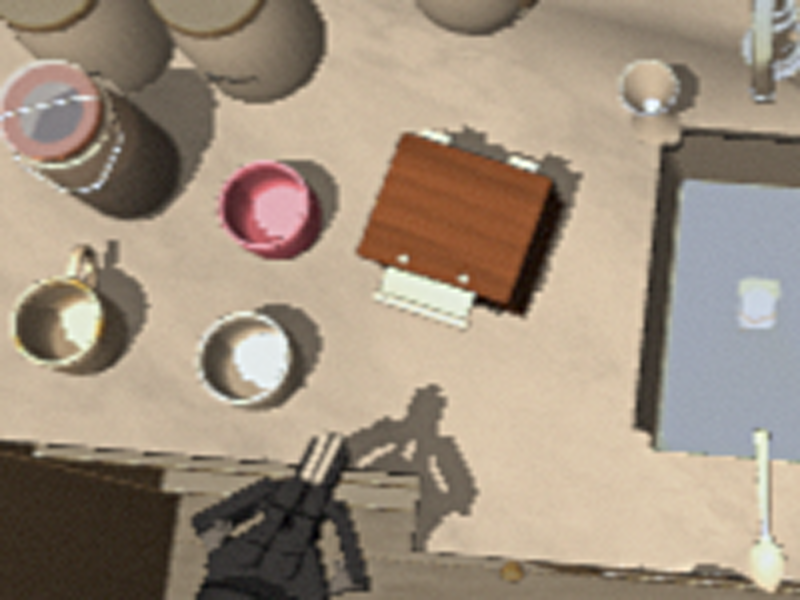

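Side view: the pot stands upright at crop (330,250), and the fingers are clear of it. Top view: the pot's rim is at crop (245,358), left of the box. The lid is shut and the bystanders haven't moved.

```bash
python3 - <<'E'
from h import *
p=ray("top",(245/4+60-.4,358/4+110-.4),57)-C;print("pot box",p@X,p@Y)
S=readout.get_state
if p@Y>105:
    r.move_straight(P(-140,0,62),v=150)
    f0=S()["ft_force"]
    r.move_straight(P(-67,0,62),v=70); print("in",S()["ft_force"]-f0)
    r.move_straight(P(-65,0,72),v=40); print("touch",S()["ft_force"]-f0)
    for t in np.arange(.1,.45,.1):
        r.move_straight(P(50-112*np.cos(t),0,85+112*np.sin(t)-14*np.cos(t)),v=60)
        s=S();print(round(t,1),(s["ft_force"]-f0).round(1),s["tcp_pos"].round(1),round(s["time_s"],1))
    f=grab_frame("side");cv2.imwrite("pics/s2.png",cv2.resize(f[80:280,60:330,::-1],None,fx=2.9,fy=2.9,interpolation=cv2.INTER_CUBIC))
E
```

```text
pot box -149.6523341718845 124.89250470385085
in [-0.11777106 -0.48058536  1.35583752]
touch [-0.84395219  0.79070014  0.03221965]
0.1 [0.9 0.5 0.1] [571.4 386.2  82.9] 12.9
0.2 [ 0.1  0.8 -1. ] [572.9 385.9  94.2] 13.2
0.3 [-1.3 -0.2 -1. ] [575.6 385.3 105.3] 13.6
0.4 [-0.7  0.2 -0.3] [579.4 384.4 116.3] 13.9
```

View pics/s2.png

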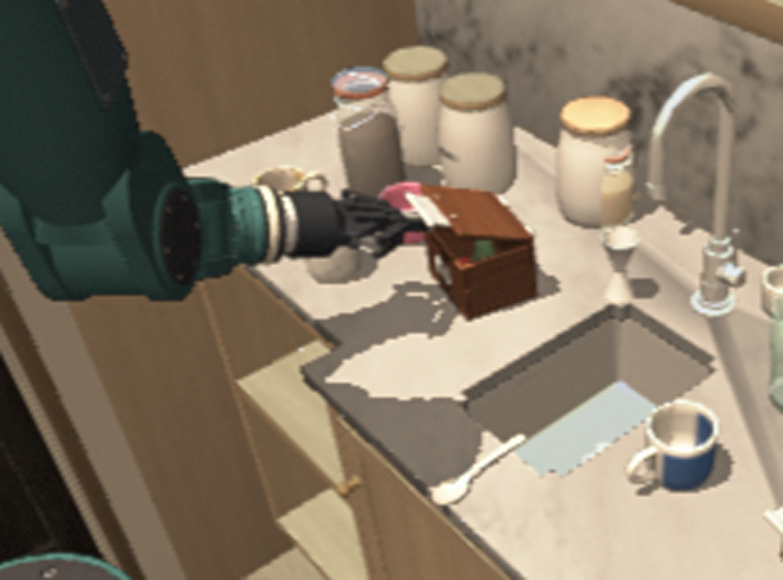

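The side view shows the finger under the lip at crop (430,215), with the lid raised about 0.3 rad. The pot is upright beside it. I'll carry on over the top.

```bash
python3 - <<'E'
from h import *
S=readout.get_state
for t in list(np.arange(.55,1.71,.15)):
    r.move_straight(P(50-112*np.cos(t),0,85+112*np.sin(t)-14*max(0,np.cos(t))),v=60)
    print(round(t,2),S()["ft_force"].round(1))
r.move_straight(P(80,0,192),v=50); r.wait(.7); print(S()["ft_force"].round(1))
r.move_straight(P(-20,0,215),v=120)
r.move_straight(P(-190,0,200),v=200); r.wait(.4)
print(S()["time_s"])
f=grab_frame("side");cv2.imwrite("pics/s3.png",cv2.resize(f[80:280,60:330,::-1],None,fx=2.9,fy=2.9,interpolation=cv2.INTER_CUBIC))
E
```

```text
0.55 [-0.1  1.  -1.7]
0.7 [-1.2  0.1 -0. ]
0.85 [-1.   0.6  0.4]
1.0 [-0.8  1.3  0.2]
1.15 [0.2 0.9 0.4]
1.3 [-0.8 -0.  -0.8]
1.45 [ 0.6 -0.2  0.3]
1.6 [ 0.1 -0.1  0.3]
[-0.2 -0.3 -0.6]
21.2917
```

View pics/s3.png

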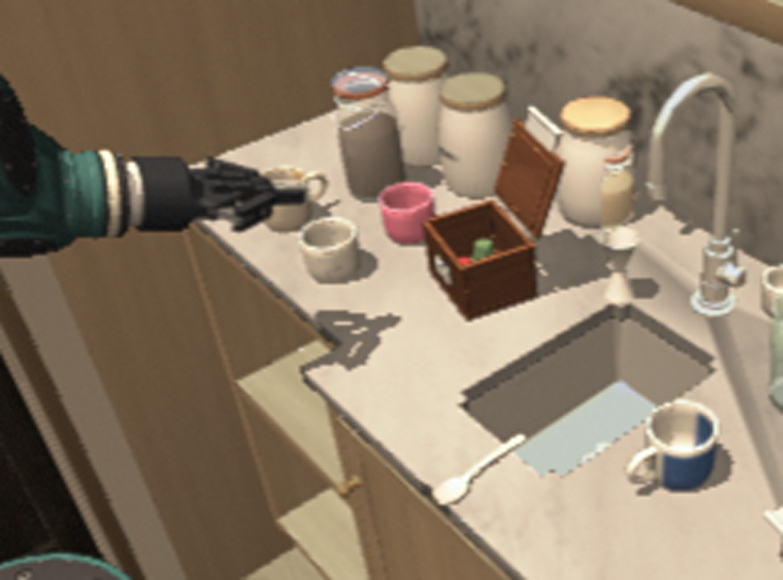

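The side view shows the lid leaning back open at crop (530,175). The pot is upright at (330,250), and the robot is clear of everything.

```bash
python3 -c "
from plant import workorder
print(workorder.finish_job())"
```

```text
the job is handed in; nothing more can be done
None
```

I pushed the pot to about 125 mm left of the wide box's middle (94 mm needed), flipped the lid so it stays leaning back open, and handed the job in at about 21 s; the narrow box and bystanders were never approached, but no verdict came back.

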